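Change the speed of the decorating wheel

TASK

Set the pottery decorating wheel to the speed marked by the green cap: pull the black T-handle up out of its notch against its spring, turn it round to the green cap and feel for the notch there so that it drops fully home, never forcing the pin against the notched plate. Only then press the white start button down and let go of everything, leaving the bowl and all the other things where they are.

Things in the scene. Friction and masses are not known exactly. Their poses are not given: they have to be found in the camera images.
- housing: Decorating wheel for painting pottery: fixed cream box machine, 200 x 500 mm, deck 70 mm above the table. Origin at table height straight under the T-handle's axis; x points from the handle to the middle of the arc of four colour caps, z up. A 200 mm aluminium wheel head (top 100 mm above the table) lies 230 mm along +y, the start button 112 mm along -y.
- knob_grip (a point): Centre of the selector's black T-handle bar: 60 mm long (point x, towards the pointer's end), 16 mm thick (y), 26 mm tall (z, the axis of turning and pulling), 50 mm above the deck when seated; below it a 12 mm stem, and nothing within 60 mm higher than 23 mm above the deck. Turns and rises with the handle. A spring pulls it down: 7 N seated, 12 N fully raised.
- pointer (a point): Point in line with the handle's white pointer, 64 mm out from the axis (the radius of the colour caps) and 21 mm above the deck when seated; it turns with the handle. Anticlockwise from above is positive about the vertical axis.
- plunger (a joint): How far the selector handle is pulled up, m: 0 pin fully down in a notch, about 0.008 to 0.009 pin tip riding on top of the plate, 0.014 upper stop.
- index_plate: Fixed notched steel plate under the handle, 72 mm across, top 11 mm above the deck, origin on the handle's axis at deck height. Five notches 8 mm wide, 9 mm deep: the starting one in the middle, one near each colour cap, 0.55 to 0.75 rad apart. Loosely made: a notch may lie up to 0.23 rad either side of its cap, seen from the axis, and must be found by feel.
- knob: The turning T-handle with pointer arm; origin on the axis at deck height when seated. A 6 mm flat-tipped brass pin, 30 mm from the axis under the pointer arm, sits in a notch; it turns only when raised over 9 mm, up to 1.5 rad either way from the start, needing about 0.1 N m with the pin riding on the plate. Over 25 N between pin and plate (0.75 N m against a notch) damages them.
- cap_green: Green cap, a fixed disc 16 mm across, 5 mm high, on the deck 64 mm from the handle's axis: marks the speed wanted. It may sit at any of the four places. Origin at the centre of its underside.
- start (a joint): Travel of the start button, m: 0 up, 0.006 fully down; fully down takes about 5 N, it counts as pressed beyond 0.004; it springs back up.
- start_top (a point): Centre of the top of the round white start button, 28 mm across, in a 44 mm black housing on the deck; its top is 22 mm above the deck when up, pressed straight down.
- cap_red: Red cap, as the green one, marking another speed; fixed.
- cap_blue: Blue cap, as the green one, marking another speed; fixed.
- cap_yellow: Yellow cap, as the green one, marking another speed; fixed.
- bowl: Blue porcelain bowl, 116 mm across, 60 mm high, standing loose on the wheel head; origin at the centre of its underside.
- jar: Small white pigment jar with blue lid, 32 mm across, 35 mm high, loose on the machine's deck between handle and wheel head; origin under its centre.
- brush: Brush, 180 mm long, loose on the table; origin near its middle.
- plate: Red lacquer plate, 170 mm across, 20 mm high, loose on the table.
- tea: Green bottle, 60 mm across, 170 mm high, loose on the table.
- cup: White cup, 72 mm across, 65 mm high, loose on the table.

How it is judged:
By the outcome, as a careful person would: the job done as asked, in the order asked, and still so for the second after the job is handed in, with the robot touching nothing.
It also fails if it takes over 64 s, if anything falls off the work surface, if the arm or the gripper's body presses on something with over 40 N, if the wrist force passes 120 N, or if a joint passes its speed limit or range.

ROBOT

A 6-joint arm with a two-finger parallel gripper is mounted at the origin on the work surface. World frame = base frame: x ahead of the robot, y to its left, z up, the work surface at z = 0. Lengths are in m, angles in rad, forces in N, time in s.
With the tool pointing down it reaches from about 0.25 to 0.775 m from the base axis. Payload 4 kg.
Tool frame: the origin (TCP) lies at the very end of the fingers, on their centre line; the grasp point (between the pads) lies 19 mm behind it (manip.tcp_to_grasp is the distance from the TCP to the grasp point, in m); x points along the fingers, y is the direction in which the jaws open and shut, and the axes are right-handed (so a half turn about x gives the same grasp; the last joint's range is limited). The gripper opens to 85 mm and grips with 20 to 120 N. Pads are 22 mm wide; open, the fingers measure 114 mm over their backs; the gripper's body (76 mm by 85 mm) begins 54 mm behind the grasp point. The pads swing forward as they close: fully open they stand 13 mm farther back than shut.
Start: joints at [-1.442, 0.087, 1.371, -0, 1.684, -0.103], TCP at [0.126, -0.535, 0.231] pointing down, gripper open.
Joint ranges: [-3.1, 3.1], [-0.76, 2.03], [0.27, 2.55], [-1.08, 4.22], [0.17, 2.65], [-2.57, 2.57]. Speed limits (rad/s): [2.79, 2.79, 3.14, 3.14, 3.14, 3.14].

INTERFACE

Orientations are given as a 3x3 rotation matrix whose columns are the frame's x, y, z axes.
In Python, from plant import telemetry, optics, job, manip gives the robot as it stands.
- The arm moves only by the tool jog_arm, never from a script. Its argument "plan" is a list of rows, each a list of 3 entries, a list of its own where there are three numbers: the shift along the tool's x, y, z in cm, then the turn, a rotation vector about the tool's x, y, z in degrees, then the closure, from -1 (fully open) to 1 (shut). A call has 1 to 20 rows; each row shifts and turns the pose as measured when the row begins, along the tool's axes as they then stand; what a row does not reach is not made up. A row lasts 1/10 s, in which the tool goes at most 50 mm and 8.59 degrees, less where a joint would pass 70% of its speed; a pose out of reach is approached as far as the arm can. A call with a gripper value outside its range is refused whole. The fingers move at their own pace and stop on an object; "grip_force" is the grip in N (left out, the last holds). Time passes only in rows, so rows that do not move let the fingers close. It gives the time, the measured TCP pose, the force and the opening at its end, in the units of the state.
- telemetry.get_obs(): the state, without advancing time (a new reading comes with each control period).
- optics.get_image(name): name is "side" or "top"; returns the picture (400x640x3 uint8, red, green, blue); there is no depth.
- optics.calibration(name): a dict with "camera_matrix" (3x3 intrinsics, pixels), "R" (3x3) and "t" (3): a world point X has camera coordinates R X + t. Camera axes: x right, y down, z forward; pixel columns grow to the right and rows downward; lengths in m; the calibration is good to about 2 mm. A picture is of the moment at which its call begins. calibration takes no time and is no camera call.
- job.job_done(): hands the job in, once; it reports no verdict.
The state is a dict: "t": time; "q": joint angles; "joint_vel": joint speeds; "joint_efforts": joint torques, N m; "tool_pos": TCP position; "tcp_rot": TCP orientation; "ft_force": force on the tool from outside, world axes, zero at the start; "moment": the same for the moment, N m; "opening": opening from 0.0 (shut) to 1.0 (fully open).
Only numpy, scipy, OpenCV 4.12 (cv2) and the standard library are available. Lean on these libraries where they do the work, as an engineer would, in place of code of your own. Each camera call takes 0.05 s, during which the arm holds its last target.

## Working session

There is one attempt and no reset: what is moved stays moved. The work goes in short steps, Python scripts to look and compute and a tool call to move; the robot and the scene stay as the last step left them, time stands still between calls to the robot, and variables do not carry over. Pictures are saved under pics/ and viewed, and the job is handed in when it is done.

Besides the shell and the picture viewer there is one more tool, called after "Request:" in YAML: its name, and indented under it one key for each argument. jog_arm: Moves the arm, as the interface text tells. Its arguments: {"type":"object","properties":{"plan":{"type":"array","items":{"type":"array"}},"grip_force":{"type":"number"}},"required":["plan"]}

```bash
ls; mkdir -p pics; python3 - <<'E'
from plant import telemetry, optics, job, manip
import cv2,numpy as np
np.set_printoptions(precision=4,suppress=True)
for n in ("side","top"):
    im=optics.get_image(n); cv2.imwrite(f"pics/{n}0.png",im[:,:,::-1]); print(n,optics.calibration(n))
o=telemetry.get_obs()
for k,v in o.items(): print(k,np.array(v))
print(manip.tcp_to_grasp)
E
```

```text
pics
side {'camera_matrix': array([[393.8122,   0.    , 312.9487],
       [  0.    , 393.8122, 199.8934],
       [  0.    ,   0.    ,   1.    ]]), 'R': array([[ 0.9919, -0.126 ,  0.0164],
       [-0.0884, -0.7769, -0.6234],
       [ 0.0913,  0.6169, -0.7817]]), 't': array([-0.5026,  0.0009,  1.0365])}
top {'camera_matrix': array([[480.3294,   0.    , 317.4554],
       [  0.    , 480.3294, 202.8684],
       [  0.    ,   0.    ,   1.    ]]), 'R': array([[-0.009 , -1.    , -0.0038],
       [-0.9908,  0.0094, -0.1348],
       [ 0.1348,  0.0025, -0.9909]]), 't': array([-0.112 ,  0.524 ,  1.2896])}
t 0.1
q [-1.4421  0.0879  1.3721 -0.      1.6836 -0.1031]
joint_vel [-0.0004 -0.0025 -0.0032 -0.0006 -0.0005 -0.0008]
joint_efforts [  0.002  -35.3014 -31.4218  -0.0002   0.008    0.    ]
tool_pos [ 0.1263 -0.5348  0.2302]
tcp_rot [[-0.0003  0.2297 -0.9733]
 [ 0.0021 -0.9733 -0.2297]
 [-1.     -0.0021 -0.0002]]
ft_force [ 0.7092  0.0075 -0.4596]
moment [ 0.0414  0.0056 -0.0285]
opening 0.996869762222052
0.0187
```

View pics/side0.png

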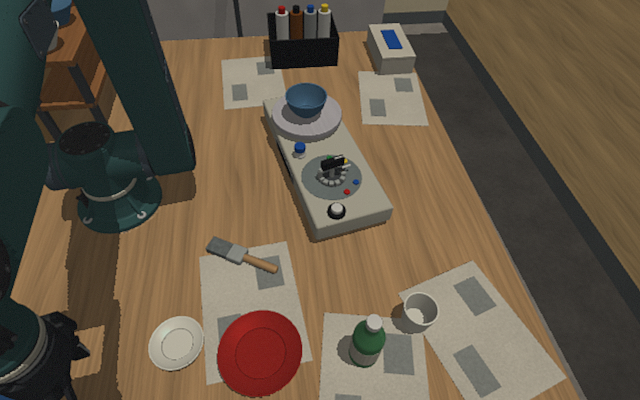

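View pics/top0.png

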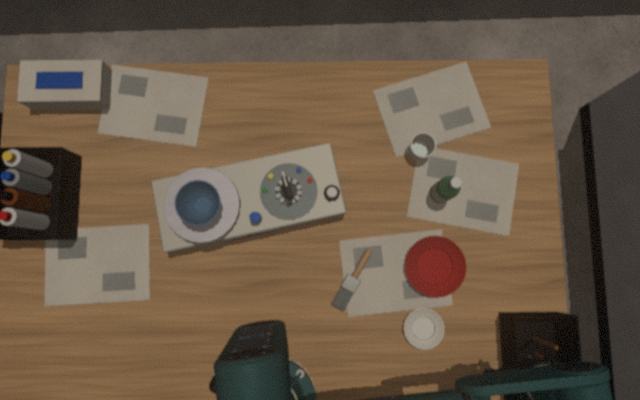

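Both views show the machine. In the top view the handle is at about (289,190) with the caps around it: red (309,181), blue (298,170), yellow (270,176) and green (264,190). The start button is at (332,192), the bowl at (198,203) and the jar at (255,218). I'll zoom in.

```bash
python3 - <<'E'
import cv2
a=cv2.imread('pics/top0.png')[140:245,230:360]; cv2.imwrite('pics/topz.png',cv2.resize(a,None,fx=6,fy=5.7,interpolation=cv2.INTER_CUBIC))
a=cv2.imread('pics/side0.png')[130:235,270:400]; cv2.imwrite('pics/sidez.png',cv2.resize(a,None,fx=6,fy=5.7,interpolation=cv2.INTER_CUBIC))
E
```

```text
(no output)
```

View pics/topz.png

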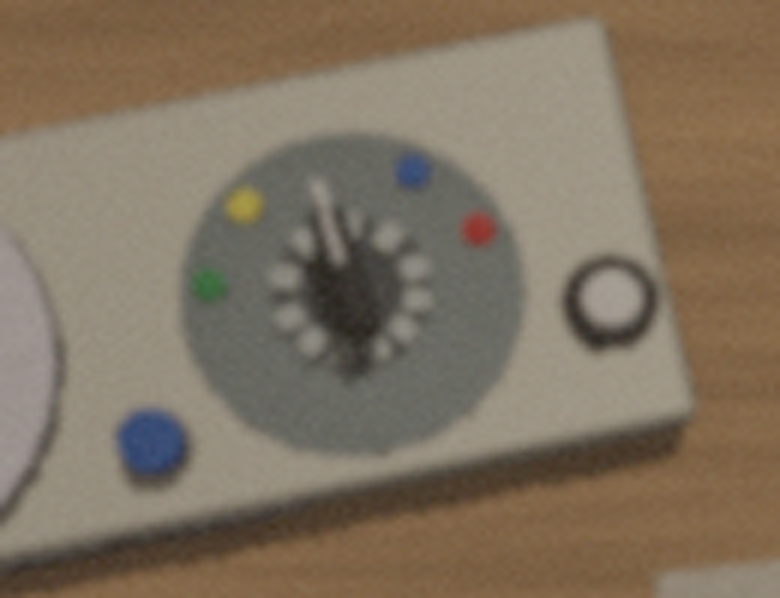

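View pics/sidez.png

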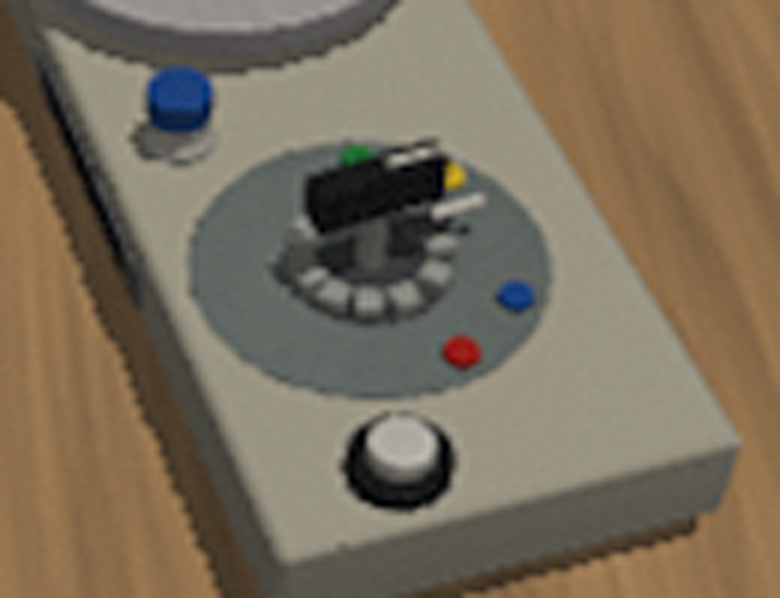

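```bash
cat > h.py <<'E'
from plant import telemetry, optics, job, manip
import cv2,numpy as np
np.set_printoptions(precision=4,suppress=True)
def ray(n,u,v):
    c=optics.calibration(n);K,R,t=map(np.array,(c['camera_matrix'],c['R'],c['t']))
    return -R.T@t, R.T@np.linalg.solve(K,[u,v,1.])
def onz(n,u,v,z):
    C,d=ray(n,u,v); return C+d*(z-C[2])/d[2]
def proj(n,X):
    c=optics.calibration(n); p=c['camera_matrix']@(c['R']@np.array(X)+c['t']); return p[:2]/p[2]
E
python3 - <<'E'
from h import *
from scipy.optimize import least_squares
res={}
for n,(x0,x1,y0,y1) in (("top",(230,360,140,245)),("side",(270,400,130,235))):
    im=cv2.imread(f'pics/{n}0.png');hsv=cv2.cvtColor(im,cv2.COLOR_BGR2HSV)
    m0=np.zeros(im.shape[:2],np.uint8);m0[y0:y1,x0:x1]=255
    for c,lo,hi in (("green",(45,90,30),(85,255,255)),("red",(0,130,50),(8,255,255)),("yellow",(20,130,80),(32,255,255)),("blue",(100,110,60),(125,255,255)),("white",(0,0,150),(180,40,255)),("dark",(0,0,0),(180,255,45)),("grey",(60,8,60),(110,60,125))):
        m=cv2.inRange(hsv,lo,hi)&m0
        k,_,st,ce=cv2.connectedComponentsWithStats(m)
        for i in range(1,k):
            if st[i,4]>=8: print(n,c,ce[i],st[i,4],st[i,:4], onz(n,*ce[i],.075),onz(n,*ce[i],.092)[:2])
    
E
```

```text
top green [264.3636 189.5455] 11 [263 188   4   4] [0.555  0.0253 0.075 ] [0.5522 0.0234]
top red [309.4667 179.8667] 15 [308 178   4   5] [ 0.5802 -0.096   0.075 ] [ 0.5771 -0.0964]
top yellow [270.5    175.7143] 14 [269 174   4   4] [0.5926 0.009  0.075 ] [0.5893 0.0072]
top blue [298.  169.8] 10 [297 168   3   4] [ 0.6081 -0.0653  0.075 ] [ 0.6046 -0.066 ]
top blue [254.8636 217.1364] 66 [251 213   9   9] [0.4807 0.0502 0.075 ] [0.4789 0.0479]
top white [322.4383 167.4807] 543 [304 146  35  44] [ 0.6139 -0.1313  0.075 ] [ 0.6103 -0.1312]
top white [302.0536 155.0536] 56 [294 149  14  12] [ 0.6488 -0.0764  0.075 ] [ 0.6447 -0.077 ]
top white [288.4 154.8] 10 [286 153   6   5] [ 0.6498 -0.0394  0.075 ] [ 0.6458 -0.0404]
top white [267.0544 164.2449] 147 [254 157  34  18] [0.6243 0.0184 0.075 ] [0.6205 0.0166]
top white [289.8889 159.    ] 9 [288 157   5   5] [ 0.6382 -0.0434  0.075 ] [ 0.6342 -0.0444]
top white [312.5    157.0833] 12 [310 156   7   3] [ 0.6429 -0.1047  0.075 ] [ 0.6389 -0.1049]
top white [247.9167 165.5833] 12 [244 163   8   6] [0.6211 0.0702 0.075 ] [0.6174 0.0676]
[... 1756 characters left out ...]
 0.5698 -0.0553  0.075 ] [ 0.566 -0.07 ]
side white [346.  165.5] 10 [343 164   7   4] [ 0.5908 -0.011   0.075 ] [ 0.5865 -0.0268]
side white [336.6197 207.0423] 71 [332 203  10   9] [ 0.5442 -0.1429  0.075 ] [ 0.541  -0.1556]
side dark [284.6    162.3286] 70 [277 143  16  39] [0.4331 0.018  0.075 ] [0.4324 0.0016]
side dark [332.3775 164.6185] 249 [321 158  24  17] [ 0.556  -0.0039  0.075 ] [ 0.5525 -0.0199]
side dark [325.8889 174.5926] 27 [323 172   6   6] [ 0.534  -0.0367  0.075 ] [ 0.531  -0.0519]
side dark [335.514  213.4579] 107 [328 205  17  14] [ 0.5385 -0.1614  0.075 ] [ 0.5354 -0.1737]
side grey [328.8294 180.5963] 1184 [302 155  60  45] [ 0.5384 -0.0577  0.075 ] [ 0.5353 -0.0724]
```

```bash
python3 - <<'E'
from h import *
from scipy.optimize import least_squares
caps=dict(green=(.5531,.0251),yellow=(.592,.008),blue=(.6066,-.0667),red=(.5784,-.0966))
P=np.array(list(caps.values())); B=np.array([.5431,-.155])
f=lambda p:np.r_[np.hypot(*(P-p[:2]).T)-.064, (p[:2]+.112*np.array([np.sin(p[2]),-np.cos(p[2])])-B)]
# caps "x points to middle of the arc": add weak yaw from bisector
s=least_squares(f,[.54,-.04,-.1]); print('with button',s.x,s.fun)
s2=least_squares(lambda p:f(p)[:4],[.54,-.04]);print('caps only',s2.x,s2.fun)
for c in (s.x[:2],s2.x[:2]):
    print({k:round(float(np.arctan2(*(np.array(v)-c)[::-1])),3) for k,v in caps.items()})
# long edge direction of the housing from the top view
for a,b in (((152,180),(331,146)),):
    d=onz('top',*a,.07)-onz('top',*b,.07); print('edge yaw',np.arctan2(-d[0],d[1]))
im=cv2.imread('pics/top0.png');hsv=cv2.cvtColor(im,cv2.COLOR_BGR2HSV)
m=cv2.inRange(hsv,(60,0,0),(125,70,130)); m2=np.zeros_like(m); m2[155:225,252:325]=m[155:225,252:325]
m2=cv2.morphologyEx(m2,cv2.MORPH_OPEN,np.ones((3,3)))
cs,_=cv2.findContours(m2,cv2.RETR_EXTERNAL,cv2.CHAIN_APPROX_NONE);c=max(cs,key=cv2.contourArea)
e=cv2.fitEllipse(cv2.convexHull(c));print(e,onz('top',*e[0],.071))
z=s.x
print('axis proj at handle top', proj('top',[*z[:2],.133]), proj('side',[*z[:2],.133]))
# pointer white tip and inner end
for u,v in ((230+318/6,140+180/5.7),(230+340/6,140+262/5.7)): print('ptr',onz('top',u,v,.093), np.arctan2(*(onz('top',u,v,.093)[:2]-z[:2])[::-1]))
for u,v in ((270+485/6,130+200/5.7),(270+437/6,130+213/5.7)): print('ptrside',onz('side',u,v,.093),np.arctan2(*(onz('side',u,v,.093)[:2]-z[:2])[::-1]))
E
```

```text
with button [ 0.5487 -0.0404 -0.049 ] [ 0.0016  0.0009 -0.0004 -0.0004  0.0001  0.0028]Traceback (most recent call last):
  File "<stdin>", line 8, in <module>
    return func(*args, **kwargs)
    vector_fun = VectorFunction(
        fun_wrapped,
    ...<6 lines>...
        workers=workers
    )
    self._update_fun()
    ~~~~~~~~~~~~~~~~^^
    self.f = self.fun_wrapped(xp_copy(self.x))
             ~~~~~~~~~~~~~~~~^^^^^^^^^^^^^^^^^
    return np.atleast_1d(self.fun(x))
                         ~~~~~~~~^^^
    return self.f(x, *self.args, **self.kwargs)
           ~~~~~~^^^^^^^^^^^^^^^^^^^^^^^^^^^^^^
  File "<stdin>", line 8, in <lambda>
  File "<stdin>", line 5, in <lambda>
IndexError: index 2 is out of bounds for axis 0 with size 2
```

```bash
python3 - <<'E'
from h import *
from scipy.optimize import least_squares
caps=dict(green=(.5531,.0251),yellow=(.592,.008),blue=(.6066,-.0667),red=(.5784,-.0966))
P=np.array(list(caps.values()))
s2=least_squares(lambda p:np.hypot(*(P-p[:2]).T)-.064,[.54,-.04]);print('caps only',s2.x,s2.fun)
c=s2.x
print({k:round(float(np.arctan2(*(np.array(v)-c)[::-1])),3) for k,v in caps.items()})
for a,b in (((152,180),(331,146)),):
    d=onz('top',*a,.07)-onz('top',*b,.07); print('edge yaw',np.arctan2(-d[0],d[1]))
im=cv2.imread('pics/top0.png');hsv=cv2.cvtColor(im,cv2.COLOR_BGR2HSV)
m=cv2.inRange(hsv,(60,0,0),(125,70,130)); m2=np.zeros_like(m); m2[155:225,252:325]=m[155:225,252:325]
m2=cv2.morphologyEx(m2,cv2.MORPH_OPEN,np.ones((3,3)))
cs,_=cv2.findContours(m2,cv2.RETR_EXTERNAL,cv2.CHAIN_APPROX_NONE);q=max(cs,key=cv2.contourArea)
e=cv2.fitEllipse(cv2.convexHull(q));print(e,onz('top',*e[0],.071))
z=c
print('axis proj at handle top', proj('top',[*z[:2],.133]), proj('side',[*z[:2],.133]))
an=lambda p:round(float(np.arctan2(*(p[:2]-z[:2])[::-1])),3)
for n,u,v in (('top',230+318/6,140+180/5.7),('top',230+340/6,140+262/5.7),('side',270+485/6,130+200/5.7),('side',270+437/6,130+213/5.7)):
    p=onz(n,u,v,.093); print('ptr',n,p,an(p),np.hypot(*(p[:2]-z)))
# T bar from side: dark blob, mid height .12
m=cv2.inRange(cv2.cvtColor(cv2.imread('pics/side0.png'),cv2.COLOR_BGR2HSV),(0,0,0),(180,255,45))
m3=np.zeros_like(m);m3[150:178,318:350]=m[150:178,318:350]
k,_,st,ce=cv2.connectedComponentsWithStats(m3);i=1+st[1:,4].argmax();print(ce[i],onz('side',*ce[i],.122))
for u,v in ((270+305/6,130+205/5.7),(270+448/6,130+165/5.7)): print('bar ends side', onz('side',u,v,.12))
E
```

```text
caps only [ 0.549  -0.0392] [ 0.0004 -0.0001 -0.0002  0.0005]
{'green': 1.507, 'yellow': 0.832, 'blue': -0.445, 'red': -1.097}
edge yaw 0.18234102770869387Traceback (most recent call last):
  File "<stdin>", line 13, in <module>
ValueError: max() iterable argument is empty
```

```bash
python3 - <<'E'
from h import *
z=np.array([.549,-.0392])
print('axis proj at handle top', proj('top',[*z[:2],.133]), proj('side',[*z[:2],.133]), 'wheel',onz('top',202,205,.1))
an=lambda p:round(float(np.arctan2(*(p[:2]-z[:2])[::-1])),3)
for n,u,v in (('top',230+318/6,140+180/5.7),('top',230+340/6,140+262/5.7),('side',270+485/6,130+200/5.7),('side',270+437/6,130+213/5.7)):
    p=onz(n,u,v,.093); print('ptr',n,p,an(p),np.hypot(*(p[:2]-z)))
m=cv2.inRange(cv2.cvtColor(cv2.imread('pics/side0.png'),cv2.COLOR_BGR2HSV),(0,0,0),(180,255,45))
m3=np.zeros_like(m);m3[150:178,318:350]=m[150:178,318:350]
k,_,st,ce=cv2.connectedComponentsWithStats(m3);i=1+st[1:,4].argmax();print(ce[i],onz('side',*ce[i],.122))
for u,v in ((270+305/6,130+205/5.7),(270+448/6,130+165/5.7)): print('bar ends side', onz('side',u,v,.12))
R=np.array(telemetry.get_obs()['tcp_rot']);print(R)
for s in (1,-1):
  for yaw in (.19,1.5,1.7):
    # jaws along bar y direction (perp to bar)
    y=np.array([-np.sin(yaw),np.cos(yaw),0])*s;x=np.array([0,0,-1.]);T=np.c_[x,y,np.cross(x,y)]
    print(s,yaw,cv2.Rodrigues(R.T@T)[0].ravel()*57.3)
E
```

```text
axis proj at handle top [286.9292 187.9421] [333.1284 158.7799] wheel [0.5114 0.1858 0.1   ]
ptr top [ 0.6    -0.0261  0.093 ] 0.252 0.05263485688609058
ptr top [ 0.5611 -0.0358  0.093 ] 0.272 0.012517066144313372
ptr side [ 0.5987 -0.0276  0.093 ] 0.228 0.05106661691545081
ptr side [ 0.5771 -0.0332  0.093 ] 0.21 0.028736623932303855
[332.3775 164.6185] [ 0.5464 -0.048   0.122 ]
bar ends side [ 0.518  -0.0475  0.12  ]
bar ends side [ 0.5801 -0.0304  0.12  ]
[[-0.0003  0.2297 -0.9733]
 [ 0.0021 -0.9733 -0.2297]
 [-1.     -0.0021 -0.0002]]
1 0.19 [-177.6176   -0.1847   -0.0145]
1 1.5 [107.3458   0.1033   0.093 ]
1 1.7 [95.8858  0.0906  0.0997]
-1 0.19 [ 2.3956 -0.0094  0.1192]
-1 1.5 [-72.6674  -0.0856   0.0951]
-1 1.7 [-84.1274  -0.0969   0.0881]
```

Request:
jog_arm:
  plan:
    - [[0, -2, -2.7], [0, 0, 0], -1]
    - [[0, -2, -2.7], [0, 0, 0], -1]
    - [[0, -2, -2.7], [0, 0, 0], -1]
    - [[0, -2, -2.7], [0, 0, 0], -1]
    - [[0, -2, -2.7], [0, 0, 0], -1]
    - [[0, -2, -2.7], [0, 0, 0], -1]
    - [[0, -2, -2.7], [0, 0, 0], -1]
    - [[0, -2, -2.7], [0, 0, 0], -1]
    - [[0, -2, -2.7], [0, 0, 0], -1]
    - [[0, -2, -2.7], [0, 0, 0], -1]
    - [[0, -2, -2.7], [0, 0, 0], -1]
    - [[0, -2, -2.7], [0, 0, 0], -1]
    - [[0, -2, -2.7], [0, 0, 0], -1]
    - [[0, -2, -2.7], [0, 0, 0], -1]

```text
t: 1.5
tool_pos: [0.4368, -0.1621, 0.223]
tcp_rot: [[-0.008, 0.22, -0.975], [0.014, -0.975, -0.22], [-1.0, -0.016, 0.004]]
ft_force: [-0.2, -0.3, -1.0]
opening: 0.998
```

```bash
cat >> h.py <<'E'
def to(pos,yaw_bar,s=-1):
    o=telemetry.get_obs();R=np.array(o['tcp_rot']);p=np.array(o['tool_pos'])
    y=np.array([-np.sin(yaw_bar),np.cos(yaw_bar),0])*s;x=np.array([0,0,-1.]);T=np.c_[x,y,np.cross(x,y)]
    yt=R[:,1]*s
    print('t',o['t'],'pos',p,'baryaw',np.arctan2(-yt[0],yt[1]),'F',np.array(o['ft_force']),'M',np.array(o['moment']),'op',o['opening'],'q',np.array(o['q']))
    print('shift cm',R.T@(np.array(pos)-p)*100,'turn deg',np.degrees(cv2.Rodrigues(R.T@T)[0].ravel()))
E
python3 -c "
from h import *
to([.549,-.039,.17],.25)"
```

```text
t 1.5 pos [ 0.4368 -0.1621  0.223 ] baryaw 0.221882608754414 F [-0.2202 -0.2687 -0.9753] M [-0.0283  0.0075  0.039 ] op 0.9984146365845107 q [-0.4834 -0.0908  1.5649  0.0091  1.6808  0.8664]
shift cm [  5.3899  -9.4565 -13.6728] turn deg [-1.6091  0.2335  0.8923]
```

Request:
jog_arm:
  plan:
    - [[0.9, -1.6, -2.3], [-0.3, 0, 0.15], -1]
    - [[0.9, -1.6, -2.3], [-0.3, 0, 0.15], -1]
    - [[0.9, -1.6, -2.3], [-0.3, 0, 0.15], -1]
    - [[0.9, -1.6, -2.3], [-0.3, 0, 0.15], -1]
    - [[0.9, -1.6, -2.3], [-0.3, 0, 0.15], -1]
    - [[0.5, -1.0, -1.4], [-0.3, 0, 0.15], -1]
    - [[0, 0, 0], [0, 0, 0], -1]

```text
t: 2.2
tool_pos: [0.5446, -0.0343, 0.1672]
tcp_rot: [[-0.01, 0.258, -0.966], [-0.0, -0.966, -0.258], [-1.0, -0.002, 0.009]]
ft_force: [-0.6, 0.5, 0.6]
opening: 0.998
```

```bash
python3 -c "
from h import *
to([.549,-.039,.17],.25)
for n,(x0,x1,y0,y1) in (('top',(230,360,140,245)),('side',(270,400,90,235))):
    a=optics.get_image(n)[y0:y1,x0:x1,::-1]; cv2.imwrite(f'pics/{n}1.png',cv2.resize(a,None,fx=4,fy=4,interpolation=cv2.INTER_CUBIC))
"
```

```text
t 2.2 pos [ 0.5446 -0.0343  0.1672] baryaw 0.2612510636129115 F [-0.5659  0.4723  0.5963] M [-0.0344 -0.0444 -0.0364] op 0.997721194930635 q [-0.1658  0.1058  1.4777 -0.0018  1.5677  1.1437]
shift cm [-0.2808  0.564  -0.3042] turn deg [0.6453 0.5444 0.1341]
```

View pics/side1.png

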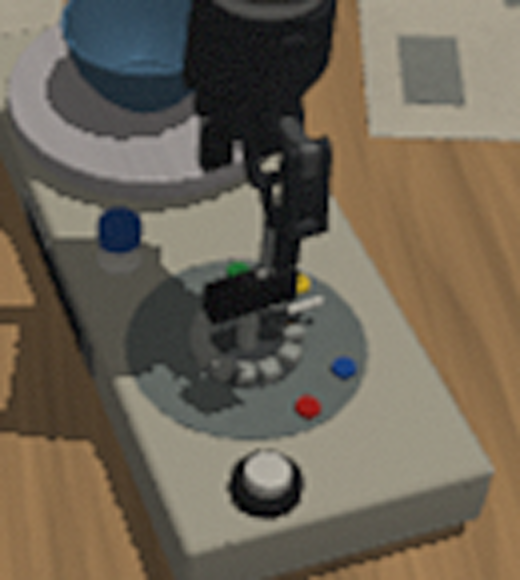

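View pics/top1.png

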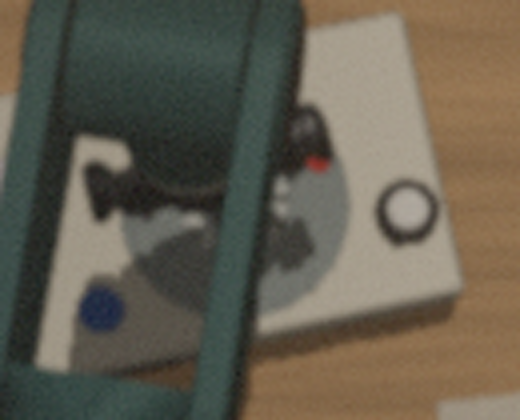

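The side view shows the gripper above the bar, with the fingers on either side of it. The bar is at about (250,293) in the zoomed picture. In the top view the arm hides the handle. I'll correct the few mm of offset, then descend.

Request:
jog_arm:
  plan:
    - [[0, 0.5, -0.3], [0.5, 0.5, 0], -1]
    - [[1, 0, 0], [0, 0, 0], -1]
    - [[1, 0, 0], [0, 0, 0], -1]
    - [[1, 0, 0], [0, 0, 0], -1]

```text
t: 2.7
tool_pos: [0.5486, -0.044, 0.1394]
tcp_rot: [[0.006, 0.242, -0.97], [-0.001, -0.97, -0.242], [-1.0, 0.003, -0.005]]
ft_force: [-0.6, -0.1, -0.7]
opening: 0.998
```

```bash
python3 -c "
from h import *
to([.549,-.039,.104],.25)"
```

```text
t 2.7 pos [ 0.5486 -0.044   0.1394] baryaw 0.24484629679225714 F [-0.5695 -0.0916 -0.6693] M [0.0433 0.0613 0.022 ] op 0.9976693818261937 q [-0.183   0.1198  1.5184 -0.0002  1.4976  1.143 ]
shift cm [ 3.5443 -0.485  -0.145 ] turn deg [-0.2949 -0.2962 -0.1456]
```

Request:
jog_arm:
  plan:
    - [[0.9, -0.4, -0.1], [0, -0.3, 0], -1]
    - [[0.9, 0, 0], [0, 0, 0], -1]
    - [[0.9, 0, 0], [0, 0, 0], -1]
    - [[0, 0, 0], [0, 0, 0], -1]

```text
t: 3.1
tool_pos: [0.5462, -0.0397, 0.1066]
tcp_rot: [[-0.006, 0.241, -0.97], [-0.001, -0.97, -0.241], [-1.0, -0.0, 0.006]]
ft_force: [-0.6, -0.0, 0.4]
opening: 1.001
```

```bash
python3 -c "
from h import *
to([.549,-.039,.104],.25)
for n,(x0,x1,y0,y1) in (('side',(290,380,110,210)),):
    a=optics.get_image(n)[y0:y1,x0:x1,::-1]; cv2.imwrite(f'pics/{n}2.png',cv2.resize(a,None,fx=6,fy=6,interpolation=cv2.INTER_CUBIC))
"
```

```text
t 3.1 pos [ 0.5462 -0.0397  0.1066] baryaw 0.24384480914363058 F [-0.5916 -0.0377  0.3801] M [0.0162 0.0018 0.0001] op 1.0008873044090683 q [-0.1747  0.1439  1.5589 -0.0024  1.4445  1.1526]
shift cm [ 0.2553 -0.0017 -0.2943] turn deg [-0.3527  0.3523  0.006 ]
```

View pics/side2.png

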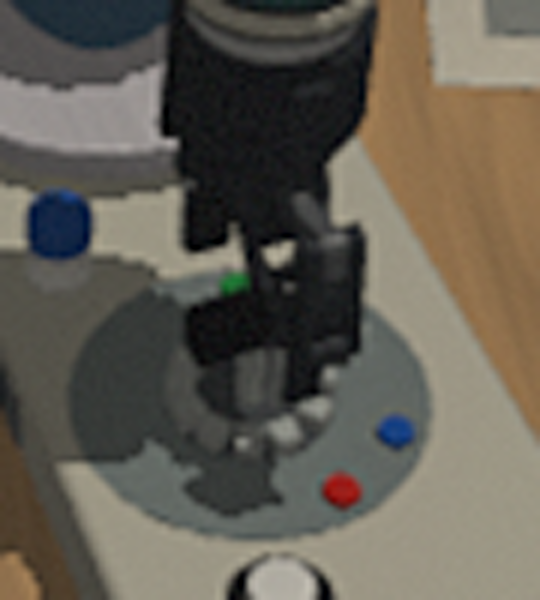

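```bash
python3 -c "
from h import *
y=np.array([.241,-.97,0])
for p in ([.549,-.039,.12],np.array([.5465,-.0397,.12])+y*.05,np.array([.5465,-.0397,.12])-y*.05, np.array([.5465,-.0397,.12])+y*.05+[.01,.003,0]):
  print((proj('side',p)-[290,110])*6)"
```

```text
[256.9025 314.6851]
[300.0706 401.6624]
[205.0518 236.0642]
[323.524  394.0036]
```

Request:
jog_arm:
  plan:
    - [[0.2, 0, -0.25], [-0.3, 0.3, 0], -1]
    - [[0, 0, 0], [0, 0, 0], 0]
    - [[0, 0, 0], [0, 0, 0], 0.3]
  grip_force: 40

```text
t: 3.45
tool_pos: [0.5502, -0.0392, 0.1064]
tcp_rot: [[0.003, 0.247, -0.969], [-0.001, -0.969, -0.247], [-1.0, 0.001, -0.003]]
ft_force: [0.2, 0.4, -0.0]
opening: 0.694
```

```bash
python3 -c "
from h import *
to([.549,-.039,.104],.25)"
```

```text
t 3.45 pos [ 0.5502 -0.0392  0.1064] baryaw 0.2498029979179559 F [ 0.1696  0.4439 -0.0115] M [ 0.0326 -0.021  -0.0438] op 0.6942405828233481 q [-0.1739  0.1463  1.5566 -0.0001  1.4355  1.1472]
shift cm [ 0.236  -0.0494  0.1105] turn deg [-0.0112 -0.1655 -0.0828]
```

Request:
jog_arm:
  plan:
    - [[0.2, 0, 0.05], [0, 0, 0], 0.4]
    - [[0, 0, 0], [0, 0, 0], 1]
    - [[0, 0, 0], [0, 0, 0], 1]
    - [[0, 0, 0], [0, 0, 0], 1]
    - [[0, 0, 0], [0, 0, 0], 1]
    - [[0, 0, 0], [0, 0, 0], 1]
  grip_force: 40

```text
t: 4.05
tool_pos: [0.5503, -0.0387, 0.1055]
tcp_rot: [[0.005, 0.248, -0.969], [0.0, -0.969, -0.248], [-1.0, 0.001, -0.005]]
ft_force: [-0.4, 0.8, -0.4]
opening: 0.181
```

```bash
python3 -c "
from h import *
to([.549,-.039,.104],.25)"
```

```text
t 4.05 pos [ 0.5503 -0.0387  0.1055] baryaw 0.25013182954814817 F [-0.4351  0.8198 -0.4467] M [ 0.1369 -0.006   0.0327] op 0.18144729424954048 q [-0.1738  0.1456  1.5592  0.0012  1.4316  1.1467]
shift cm [ 0.1457 -0.0049  0.1299] turn deg [ 0.0077 -0.2958 -0.0586]
```

The opening is 0.18, about 15.4 mm, which fits the 16 mm bar, and the side forces are low. Next I'll pull up in small steps.

Request:
jog_arm:
  plan:
    - [[0, 0, 0], [0, 0, 0], 1]
    - [[-0.3, 0, 0], [0, 0, 0], 1]
    - [[-0.3, 0, 0], [0, 0, 0], 1]
    - [[-0.3, 0, 0], [0, 0, 0], 1]

```text
t: 4.45
tool_pos: [0.5501, -0.0387, 0.11]
tcp_rot: [[0.003, 0.247, -0.969], [0.001, -0.969, -0.247], [-1.0, 0.0, -0.003]]
ft_force: [4.2, -0.9, -10.2]
opening: 0.174
```

```bash
python3 -c "
from h import *
to([.549,-.039,.1165],.25)"
```

```text
t 4.45 pos [ 0.5501 -0.0387  0.11  ] baryaw 0.2499069506612806 F [  4.2466  -0.8673 -10.1866] M [-0.0524 -0.9397 -0.0002] op 0.17405570157494116 q [-0.1739  0.1433  1.5524  0.0014  1.4428  1.1468]
shift cm [-0.6491 -0.001   0.1089] turn deg [-0.0053 -0.1926 -0.0002]
```

Request:
jog_arm:
  plan:
    - [[-0.4, 0, -0.1], [0, 0, 0], 1]
    - [[-0.4, 0, -0.05], [0, 0, 0], 1]
    - [[-0.3, 0, 0], [0, 0, 0], 1]

```text
t: 4.75
tool_pos: [0.5501, -0.0387, 0.1177]
tcp_rot: [[-0.003, 0.247, -0.969], [0.001, -0.969, -0.247], [-1.0, -0.001, 0.002]]
ft_force: [4.8, -0.1, -12.3]
opening: 0.178
```

```bash
python3 -c "
from h import *
to([.549,-.039,.1165],.25)"
```

```text
t 4.75 pos [ 0.5501 -0.0387  0.1177] baryaw 0.24970332910037166 F [  4.8066  -0.0633 -12.273 ] M [-0.1525 -1.0413 -0.0126] op 0.17792733710619427 q [-0.1732  0.142   1.5379  0.0003  1.4644  1.1479]
shift cm [0.1247 0.0058 0.1115] turn deg [-0.0169  0.1364  0.0797]
```

Request:
jog_arm:
  plan:
    - [[-0.12, 0, 0], [-3, 0, 0], 1]
    - [[-0.12, 0, 0], [-3, 0, 0], 1]
    - [[-0.12, 0, 0], [-3, 0, 0], 1]

```text
t: 5.05
tool_pos: [0.55, -0.0386, 0.1197]
tcp_rot: [[-0.004, 0.4, -0.916], [0.001, -0.916, -0.4], [-1.0, -0.003, 0.003]]
ft_force: [5.7, -0.9, -17.6]
opening: 0.179
```

```bash
python3 -c "
from h import *
to([.549,-.039,.118],1.25)"
```

```text
t 5.05 pos [ 0.55   -0.0386  0.1197] baryaw 0.4120134175038525 F [  5.724   -0.8778 -17.645 ] M [-0.2685 -1.2573  0.0239] op 0.1789585204934936 q [-0.1733  0.1413  1.5347  0.0006  1.4693  0.9854]
shift cm [ 0.1668 -0.0089  0.1096] turn deg [-48.0128   0.0903   0.2078]
```

Request:
jog_arm:
  plan:
    - [[0.05, 0, -0.03], [-4, 0, 0], 1]
    - [[0, 0, -0.03], [-4, 0, 0], 1]
    - [[-0.05, 0, 0], [-4, 0, 0], 1]
    - [[-0.05, 0, 0], [-4, 0, 0], 1]

```text
t: 5.45
tool_pos: [0.5501, -0.0386, 0.1183]
tcp_rot: [[-0.006, 0.646, -0.763], [0.001, -0.763, -0.646], [-1.0, -0.005, 0.003]]
ft_force: [3.3, -0.5, -12.3]
opening: 0.178
```

```bash
python3 -c "
from h import *
to([.549,-.039,.118],1.25)"
```

```text
t 5.45 pos [ 0.5501 -0.0386  0.1183] baryaw 0.7021538668419532 F [  3.292   -0.5239 -12.3118] M [-0.1729 -0.9872 -0.112 ] op 0.17768111535818576 q [-0.173   0.1438  1.5347  0.0004  1.4688  0.6956]
shift cm [ 0.0326 -0.0412  0.1155] turn deg [-31.3887   0.1173   0.3112]
```

Request:
jog_arm:
  plan:
    - [[-0.08, 0, 0], [-4, 0, 0], 1]
    - [[-0.08, 0, 0], [-4, 0, 0], 1]
    - [[-0.08, 0, 0], [-4, 0, 0], 1]
    - [[-0.08, 0, 0], [-4, 0, 0], 1]

```text
t: 5.85
tool_pos: [0.5501, -0.0385, 0.1197]
tcp_rot: [[-0.006, 0.838, -0.546], [0.002, -0.546, -0.838], [-1.0, -0.006, 0.002]]
ft_force: [5.0, -1.4, -15.6]
opening: 0.178
```

```bash
python3 -c "
from h import *
to([.549,-.039,.118],1.25)"
```

```text
t 5.85 pos [ 0.5501 -0.0385  0.1197] baryaw 0.992737555273105 F [  4.9656  -1.3614 -15.5851] M [-0.1348 -1.1336  0.0284] op 0.17822003551621982 q [-0.1732  0.1434  1.5324  0.0009  1.4724  0.4048]
shift cm [ 0.1676 -0.0655  0.102 ] turn deg [-14.7397   0.0559   0.3783]
```

Request:
jog_arm:
  plan:
    - [[-0.04, 0, 0], [-4, 0, 0], 1]
    - [[-0.04, 0, 0], [-4, 0, 0], 1]
    - [[-0.04, 0, 0], [-4, 0, 0], 1]
    - [[-0.04, 0, 0], [-2, 0, 0], 1]

```text
t: 6.25
tool_pos: [0.5501, -0.0385, 0.1194]
tcp_rot: [[-0.007, 0.948, -0.318], [0.003, -0.318, -0.948], [-1.0, -0.007, -0.0]]
ft_force: [4.9, -0.8, -11.4]
opening: 0.178
```

```bash
python3 -c "
from h import *
to([.549,-.039,.1145],1.25)
for n,(x0,x1,y0,y1) in (('side',(290,380,110,210)),):
    a=optics.get_image(n)[y0:y1,x0:x1,::-1]; cv2.imwrite(f'pics/{n}3.png',cv2.resize(a,None,fx=6,fy=6,interpolation=cv2.INTER_CUBIC))
"
```

```text
t 6.25 pos [ 0.5501 -0.0385  0.1194] baryaw 1.2475304343646558 F [  4.8666  -0.8043 -11.3974] M [-0.2372 -0.985   0.0224] op 0.17828880044044762 q [-0.1734  0.1441  1.5322  0.0013  1.4727  0.1497]
shift cm [ 0.491  -0.0856  0.0851] turn deg [-0.1415 -0.012   0.4264]
```

View pics/side3.png

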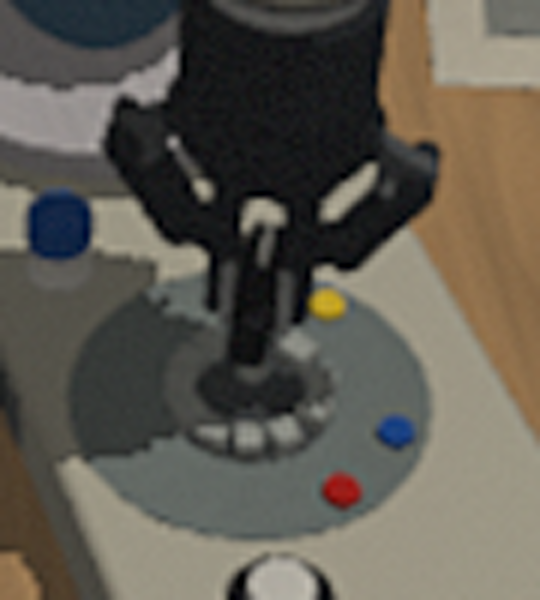

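The handle has turned with the gripper and now points towards the far side, near green, which the hand hides. Next I'll lower it gently until the pin rides on the plate.

Request:
jog_arm:
  plan:
    - [[0.1, 0, 0], [0, 0, 0], 1]
    - [[0.1, 0, 0], [0, 0, 0], 1]
    - [[0.05, 0, 0], [0, 0, 0], 1]

```text
t: 6.6
tool_pos: [0.5501, -0.0385, 0.1166]
tcp_rot: [[-0.007, 0.948, -0.319], [0.003, -0.319, -0.948], [-1.0, -0.007, -0.0]]
ft_force: [3.8, -0.2, -11.9]
opening: 0.178
```

```bash
python3 -c "
from h import *
to([.55,-.0385,.114],1.25)"
```

```text
t 6.6 pos [ 0.5501 -0.0385  0.1166] baryaw 1.246183029820398 F [  3.8425  -0.2497 -11.8604] M [-0.1169 -0.8933  0.0873] op 0.17782296966437172 q [-0.1735  0.1459  1.5358  0.0014  1.4671  0.151 ]
shift cm [ 0.263  -0.0083  0.0056] turn deg [-0.2188 -0.0173  0.424 ]
```

Request:
jog_arm:
  plan:
    - [[0.1, 0, 0], [0, 0, 0], 1]
    - [[0.05, 0, 0], [0, 0, 0], 1]
    - [[0.05, 0, 0], [0, 0, 0], 1]

```text
t: 6.9
tool_pos: [0.5501, -0.0385, 0.1149]
tcp_rot: [[-0.007, 0.948, -0.319], [0.003, -0.319, -0.948], [-1.0, -0.007, -0.0]]
ft_force: [3.7, 0.2, -10.7]
opening: 0.176
```

```bash
python3 -c "
from h import *
to([.55,-.0385,.114],1.25)"
```

```text
t 6.9 pos [ 0.5501 -0.0385  0.1149] baryaw 1.2456623944973986 F [  3.7004   0.1773 -10.6649] M [-0.1357 -0.8469 -0.0006] op 0.17594925895301236 q [-0.1735  0.147   1.5382  0.0014  1.4634  0.1515]
shift cm [ 0.0859 -0.0114  0.0055] turn deg [-0.2486 -0.0167  0.4095]
```

Request:
jog_arm:
  plan:
    - [[0.1, 0, 0], [0, 0, 0], 1]
    - [[0.05, 0, 0], [0, 0, 0], 1]

```text
t: 7.1
tool_pos: [0.5501, -0.0385, 0.1145]
tcp_rot: [[-0.006, 0.948, -0.32], [0.002, -0.32, -0.948], [-1.0, -0.007, -0.0]]
ft_force: [2.8, -0.1, -7.0]
opening: 0.179
```

```bash
python3 -c "
from h import *
to([.55,-.0385,.114],1.25)"
```

```text
t 7.1 pos [ 0.5501 -0.0385  0.1145] baryaw 1.245535660384899 F [ 2.7749 -0.1451 -7.0196] M [-0.0631 -0.6358  0.0409] op 0.17933944314002906 q [-0.1735  0.147   1.539   0.0013  1.4622  0.1516]
shift cm [ 0.0486 -0.0142  0.0017] turn deg [-0.2558 -0.0187  0.3828]
```

Contact is felt at z 0.1145, which is plunger about 9 mm, and the upward support has fallen to 7 N. Now I'll sweep slowly with the pin lightly riding on the plate.

Request:
jog_arm:
  plan:
    - [[0.05, 0, 0], [-1, 0, 0], 1]
    - [[0.05, 0, 0], [-1, 0, 0], 1]
    - [[0.05, 0, 0], [-1, 0, 0], 1]

```text
t: 7.4
tool_pos: [0.5502, -0.0385, 0.1144]
tcp_rot: [[-0.005, 0.964, -0.266], [0.002, -0.266, -0.964], [-1.0, -0.006, -0.001]]
ft_force: [0.9, -0.8, -6.1]
opening: 0.181
```

```bash
python3 -c "
from h import *
to([.55,-.0385,.114],1.51)"
```

```text
t 7.4 pos [ 0.5502 -0.0385  0.1144] baryaw 1.3013990477735762 F [ 0.9046 -0.8093 -6.0657] M [-0.022  -0.4687 -0.0327] op 0.181168706296388 q [-0.1735  0.1465  1.5397  0.0014  1.4611  0.0957]
shift cm [ 0.043  -0.0174  0.0031] turn deg [-11.9521  -0.0829   0.3278]
```

Request:
jog_arm:
  plan:
    - [[0.06, 0, 0], [-1, 0, 0], 1]
    - [[0.06, 0, 0], [-1, 0, 0], 1]
    - [[0.06, 0, 0], [-1, 0, 0], 1]

```text
t: 7.7
tool_pos: [0.5502, -0.0386, 0.1143]
tcp_rot: [[-0.005, 0.977, -0.211], [0.002, -0.211, -0.978], [-1.0, -0.005, -0.001]]
ft_force: [1.2, -0.9, -3.6]
opening: 0.178
```

```bash
python3 -c "
from h import *
to([.55,-.0385,.114],1.51)"
```

```text
t 7.7 pos [ 0.5502 -0.0386  0.1143] baryaw 1.3583115055008328 F [ 1.1777 -0.8831 -3.564 ] M [ 0.0601 -0.2553 -0.0267] op 0.17824177510531522 q [-0.1736  0.146   1.5404  0.0014  1.4601  0.0387]
shift cm [ 0.0338 -0.0186 -0.0012] turn deg [-8.6913 -0.0918  0.2786]
```

Request:
jog_arm:
  plan:
    - [[0.05, 0, 0], [-1, 0, 0], 1]
    - [[0.05, 0, 0], [-1, 0, 0], 1]
    - [[0.05, 0, 0], [-1, 0, 0], 1]

```text
t: 8.0
tool_pos: [0.5502, -0.0386, 0.1143]
tcp_rot: [[-0.004, 0.988, -0.155], [0.002, -0.155, -0.988], [-1.0, -0.004, -0.002]]
ft_force: [0.2, -0.3, -2.1]
opening: 0.174
```

```bash
python3 -c "
from h import *
to([.55,-.0385,.114],1.51)"
```

```text
t 8.0 pos [ 0.5502 -0.0386  0.1143] baryaw 1.4153313177116138 F [ 0.1986 -0.2746 -2.0693] M [ 0.0208 -0.0473 -0.0786] op 0.1743245519128508 q [-0.1736  0.1456  1.541   0.0015  1.4592 -0.0183]
shift cm [ 0.0258 -0.0185 -0.0028] turn deg [-5.4243 -0.0995  0.2399]
```

Request:
jog_arm:
  plan:
    - [[0.04, 0, 0], [-1, 0, 0], 1]
    - [[0.04, 0, 0], [-1, 0, 0], 1]
    - [[0.04, 0, 0], [-1, 0, 0], 1]

```text
t: 8.3
tool_pos: [0.5502, -0.0386, 0.1142]
tcp_rot: [[-0.003, 0.995, -0.098], [0.002, -0.098, -0.995], [-1.0, -0.004, -0.002]]
ft_force: [-1.1, -0.5, -0.3]
opening: 0.177
```

```bash
python3 -c "
from h import *
to([.55,-.0385,.114],1.51)"
```

```text
t 8.3 pos [ 0.5502 -0.0386  0.1142] baryaw 1.4724603067816955 F [-1.051  -0.4882 -0.3263] M [ 0.1061  0.0442 -0.0801] op 0.17739516249193996 q [-0.1736  0.1453  1.5415  0.0015  1.4586 -0.0755]
shift cm [ 0.0196 -0.021  -0.0054] turn deg [-2.151  -0.1026  0.2068]
```

Request:
jog_arm:
  plan:
    - [[0.01, 0, 0], [-1, 0, 0], 1]
    - [[0.01, 0, 0], [-1, 0, 0], 1]
    - [[0.01, 0, 0], [-1, 0, 0], 1]

```text
t: 8.6
tool_pos: [0.5501, -0.0385, 0.1141]
tcp_rot: [[-0.003, 0.999, -0.041], [0.002, -0.041, -0.999], [-1.0, -0.004, -0.002]]
ft_force: [-1.8, -1.0, -1.3]
opening: 0.185
```

```bash
python3 -c "
from h import *
to([.55,-.0385,.114],1.51)"
```

```text
t 8.6 pos [ 0.5501 -0.0385  0.1141] baryaw 1.5295561550227978 F [-1.8391 -1.0369 -1.2688] M [ 0.0501  0.1105 -0.045 ] op 0.18464503489350484 q [-0.1736  0.1453  1.5418  0.0015  1.4583 -0.1326]
shift cm [ 0.009  -0.0148 -0.0028] turn deg [ 1.1203 -0.1116  0.2022]
```

Request:
jog_arm:
  plan:
    - [[0.02, 0, 0], [-1, 0, 0], 1]
    - [[0.02, 0, 0], [-1, 0, 0], 1]

```text
t: 8.8
tool_pos: [0.5501, -0.0385, 0.1139]
tcp_rot: [[-0.003, 1.0, -0.003], [0.002, -0.003, -1.0], [-1.0, -0.003, -0.002]]
ft_force: [-0.9, -1.0, -0.7]
opening: 0.181
```

```bash
python3 -c "
from h import *
to([.55,-.0385,.114],1.51)"
```

```text
t 8.8 pos [ 0.5501 -0.0385  0.1139] baryaw 1.5676605527525052 F [-0.8971 -0.9544 -0.6805] M [ 0.1073  0.1295 -0.1229] op 0.18112297499863106 q [-0.1736  0.1454  1.542   0.0015  1.4579 -0.1707]
shift cm [-0.0101 -0.0147 -0.0044] turn deg [ 3.3035 -0.1136  0.1967]
```

Request:
jog_arm:
  plan:
    - [[0.02, 0, 0], [-1, 0, 0], 1]
    - [[0.02, 0, 0], [-1, 0, 0], 1]

```text
t: 9.0
tool_pos: [0.5501, -0.0385, 0.1135]
tcp_rot: [[-0.003, 0.999, 0.035], [0.002, 0.035, -0.999], [-1.0, -0.003, -0.002]]
ft_force: [-1.4, -1.1, -1.9]
opening: 0.179
```

```bash
python3 -c "
from h import *
to([.55,-.0385,.114],1.51)"
```

```text
t 9.0 pos [ 0.5501 -0.0385  0.1135] baryaw 1.6058015544555613 F [-1.4316 -1.0633 -1.8786] M [ 0.1158 -0.0485 -0.0262] op 0.17890046547091523 q [-0.1736  0.1457  1.5426  0.0015  1.4571 -0.2088]
shift cm [-0.0523 -0.013  -0.0054] turn deg [ 5.4888 -0.1175  0.1981]
```

z is dropping faster now, so I'll stop turning and let it sink.

Request:
jog_arm:
  plan:
    - [[0.05, 0, 0], [0, 0, 0], 1]
    - [[0.05, 0, 0], [0, 0, 0], 1]

```text
t: 9.2
tool_pos: [0.5499, -0.0385, 0.1112]
tcp_rot: [[-0.004, 0.999, 0.037], [0.002, 0.037, -0.999], [-1.0, -0.004, -0.002]]
ft_force: [0.2, -0.8, -4.4]
opening: 0.181
```

```bash
python3 -c "
from h import *
to([.55,-.0385,.114],1.51)"
```

```text
t 9.2 pos [ 0.5499 -0.0385  0.1112] baryaw 1.6078373413333185 F [ 0.1863 -0.8456 -4.4498] M [-0.0388 -0.2427  0.3665] op 0.18063668187922224 q [-0.1734  0.1474  1.5453  0.0013  1.4534 -0.2106]
shift cm [-0.2764  0.0037  0.0039] turn deg [ 5.6054 -0.1138  0.2409]
```

The pin is entering the notch. A +0.37 N m moment shows the near wall pushing it onward, so I'll ease it a little further round while lowering.

Request:
jog_arm:
  plan:
    - [[0.08, 0, 0], [-0.7, 0, 0], 1]
    - [[0.1, 0, 0], [0, 0, 0], 1]

```text
t: 9.4
tool_pos: [0.55, -0.0385, 0.1084]
tcp_rot: [[-0.005, 0.999, 0.051], [0.002, 0.051, -0.999], [-1.0, -0.005, -0.002]]
ft_force: [-0.1, 0.0, -3.8]
opening: 0.183
```

```bash
python3 -c "
from h import *
to([.55,-.0385,.1055],1.63)"
```

```text
t 9.4 pos [ 0.55   -0.0385  0.1084] baryaw 1.6220443625283707 F [-0.1291  0.0334 -3.7734] M [ 0.0357 -0.1652  0.3134] op 0.18275630992603445 q [-0.1733  0.1497  1.5485  0.001   1.4483 -0.2247]
shift cm [0.2891 0.0055 0.0026] turn deg [-0.4561 -0.1184  0.2584]
```

Request:
jog_arm:
  plan:
    - [[0.1, 0, 0], [-0.5, 0, 0], 1]
    - [[0.1, 0, 0], [0, 0, 0], 1]
    - [[0.05, 0, 0], [0, 0, 0], 1]

```text
t: 9.7
tool_pos: [0.55, -0.0384, 0.1055]
tcp_rot: [[-0.005, 0.998, 0.061], [0.002, 0.061, -0.998], [-1.0, -0.005, -0.002]]
ft_force: [-0.9, -0.0, -1.7]
opening: 0.177
```

```bash
python3 -c "
from h import *
to([.55,-.0385,.1055],1.63)"
```

```text
t 9.7 pos [ 0.55   -0.0384  0.1055] baryaw 1.6318431355939724 F [-0.9493 -0.0127 -1.68  ] M [-0.0095 -0.0589  0.2239] op 0.17721181377418208 q [-0.1732  0.152   1.5518  0.001   1.4427 -0.2343]
shift cm [ 0.0027 -0.002   0.0054] turn deg [ 0.1053 -0.1173  0.26  ]
```

Request:
jog_arm:
  plan:
    - [[0.05, 0, 0], [-0.3, 0, 0], 1]
    - [[0.03, 0, 0], [-0.2, 0, 0], 1]

```text
t: 9.9
tool_pos: [0.5501, -0.0384, 0.1056]
tcp_rot: [[-0.004, 0.998, 0.07], [0.002, 0.07, -0.998], [-1.0, -0.004, -0.002]]
ft_force: [-0.3, -0.5, -2.1]
opening: 0.175
```

```bash
python3 -c "
from h import *
to([.55,-.0385,.1055],1.63)"
```

```text
t 9.9 pos [ 0.5501 -0.0384  0.1056] baryaw 1.640855873752657 F [-0.2874 -0.5424 -2.101 ] M [ 0.0112 -0.0732  0.0913] op 0.17500871401720927 q [-0.1731  0.1518  1.552   0.001   1.4422 -0.2433]
shift cm [ 0.0051 -0.0088  0.007 ] turn deg [ 0.6218 -0.1135  0.234 ]
```

Request:
jog_arm:
  plan:
    - [[0, 0, 0], [0, 0, 0], 0.4]
    - [[0, 0, 0], [0, 0, 0], 0.2]
    - [[0, 0, 0], [0, 0, 0], 0.2]
    - [[-0.2, 0, 0], [0, 0, 0], 0.2]
    - [[-1, 0, 0], [0, 0, 0], 0.2]
    - [[-2, 0, 0], [0, 0, 0], 0.2]
    - [[-2, 0, 0], [0, 0, 0], 0.2]
    - [[-2, 0, 0], [0, 0, 0], 0.2]

```text
t: 10.7
tool_pos: [0.55, -0.0383, 0.1812]
tcp_rot: [[-0.005, 0.998, 0.069], [0.003, 0.069, -0.998], [-1.0, -0.005, -0.003]]
ft_force: [-0.0, 0.3, 0.2]
opening: 0.402
```

```bash
python3 -c "
from h import *
to([.543,-.155,.2],1.63)"
```

```text
t 10.7 pos [ 0.55   -0.0383  0.1812] baryaw 1.6394939916475375 F [-0.0195  0.3037  0.1514] M [ 0.0387  0.0058 -0.0037] op 0.4016019021354912 q [-0.1734  0.109   1.4462  0.0016  1.592  -0.2421]
shift cm [-1.9014 -1.5081 11.5847] turn deg [ 0.5435 -0.1649  0.289 ]
```

Request:
jog_arm:
  plan:
    - [[-0.5, -0.3, 2.3], [0, 0, 0], 1]
    - [[-0.3, -0.3, 2.3], [0, 0, 0], 1]
    - [[-0.3, -0.3, 2.3], [0, 0, 0], 1]
    - [[0, -0.3, 2.3], [0, 0, 0], 1]
    - [[0, -0.3, 2], [0, 0, 0], 1]
    - [[0, 0, 0], [0, 0, 0], 1]

```text
t: 11.3
tool_pos: [0.5467, -0.155, 0.2054]
tcp_rot: [[0.013, 0.997, 0.072], [-0.002, 0.072, -0.997], [-1.0, 0.013, 0.003]]
ft_force: [-0.3, -0.2, 0.2]
opening: 0.001
```

```bash
python3 -c "
from h import *
to([.543,-.155,.11],1.63)
for n,(x0,x1,y0,y1) in (('top',(230,360,140,245)),('side',(290,380,110,210))):
    im=optics.get_image(n)[:,:,::-1];cv2.imwrite(f'pics/{n}4f.png',im)
    a=im[y0:y1,x0:x1]; cv2.imwrite(f'pics/{n}4.png',cv2.resize(a,None,fx=5.5,fy=5.5,interpolation=cv2.INTER_CUBIC))
"
```

```text
t 11.3 pos [ 0.5467 -0.155   0.2054] baryaw 1.6424597744579021 F [-0.3277 -0.1801  0.1766] M [-0.001   0.0106  0.0164] op 0.0010913550337367727 q [-0.3776  0.1246  1.381   0.0026  1.623  -0.4491]
shift cm [ 9.5333 -0.4875 -0.0592] turn deg [ 0.7127  0.1837 -0.7339]
```

View pics/side4.png

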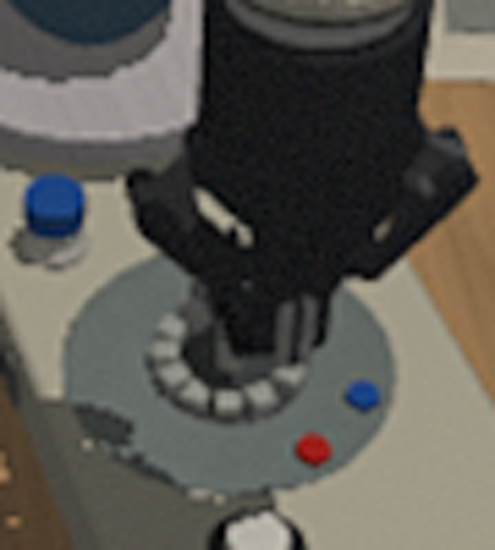

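View pics/top4.png

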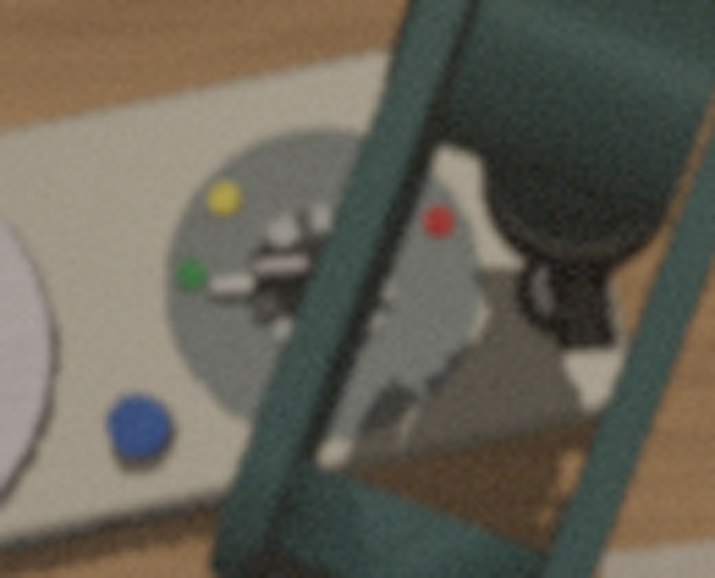

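The top view shows the pointer at green: its tip is at about (268,192) and the cap at (265,190). In the side view the gripper hides the bar. I'll step aside and check that it is fully seated before pressing.

Request:
jog_arm:
  plan:
    - [[0, -3, 0], [0, 0, 0], 1]
    - [[0, -3, 0], [0, 0, 0], 1]
    - [[0, -3, 0], [0, 0, 0], 1]
    - [[0, -3, 0], [0, 0, 0], 1]
    - [[0, 0, 0], [0, 0, 0], 1]

```text
t: 11.9
tool_pos: [0.4247, -0.1567, 0.2037]
tcp_rot: [[0.013, 0.997, 0.082], [0.002, 0.082, -0.997], [-1.0, 0.014, -0.001]]
ft_force: [0.5, 0.0, 0.1]
opening: -0.002
```

```bash
python3 -c "
from h import *
to([.543,-.155,.11],1.63)
for n,(x0,x1,y0,y1) in (('top',(230,360,140,245)),('side',(290,380,130,230))):
    im=optics.get_image(n)[:,:,::-1];cv2.imwrite(f'pics/{n}5f.png',im)
    a=im[y0:y1,x0:x1]; cv2.imwrite(f'pics/{n}5.png',cv2.resize(a,None,fx=6,fy=6 if n=='side' else 5.7,interpolation=cv2.INTER_CUBIC))
c=np.array([.5495,-.0388])
for yaw in (.25,1.64):
  d=np.array([np.cos(yaw),np.sin(yaw)])
  for h in (0,.009):
    print(yaw,h,'bar ends/top z.133',[ (proj('side',[*(c+s*.03*d),z+h])-[290,130])*6 for s in (1,-1) for z in (.133,.107)],'ptr tip .053',(proj('side',[*(c+.053*d),.093+h])-[290,130])*6)
"
```

```text
t 11.9 pos [ 0.4247 -0.1567  0.2037] baryaw 1.6523992332853858 F [0.4521 0.0011 0.0557] M [ 0.0151  0.0066 -0.0189] op -0.0016196128821225082 q [-0.4848 -0.1338  1.6418  0.0082  1.6227 -0.5659]
shift cm [ 9.5252 11.6781  0.8083] turn deg [ 1.2838 -0.0734 -0.7766]
0.25 0 bar ends/top z.133 [array([327.1497, 153.344 ]), array([322.223 , 197.6534]), array([191.4892, 190.697 ]), array([189.3263, 234.8848])] ptr tip .053 [369.0387 206.805 ]
0.25 0.009 bar ends/top z.133 [array([328.9037, 137.5686]), array([323.9052, 182.5237]), array([192.2597, 174.9581]), array([190.0647, 219.7997])] ptr tip .053 [371.0239 191.9905]
1.64 0 bar ends/top z.133 [array([243.4492, 120.7228]), array([240.2827, 165.2065]), array([276.8497, 225.0242]), array([272.8562, 268.9936])] ptr tip .053 [226.9178 150.7067]
1.64 0.009 bar ends/top z.133 [array([244.5762, 104.8902]), array([241.3641, 150.0149]), array([278.2726, 209.358 ]), array([274.2193, 253.9855])] ptr tip .053 [227.88  135.788]
```

View pics/side5.png

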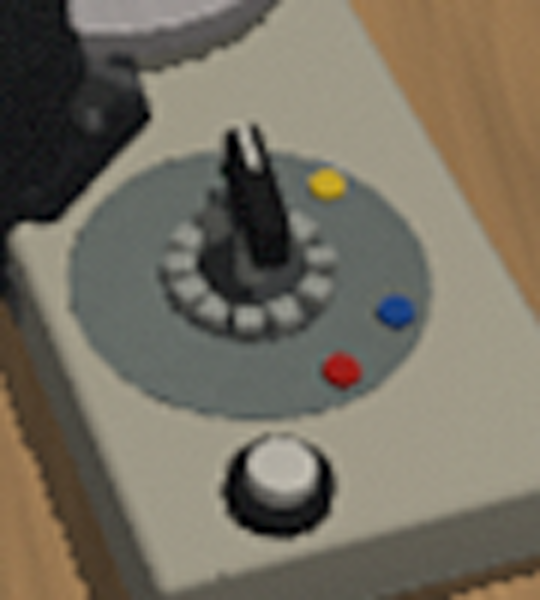

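View pics/top5.png

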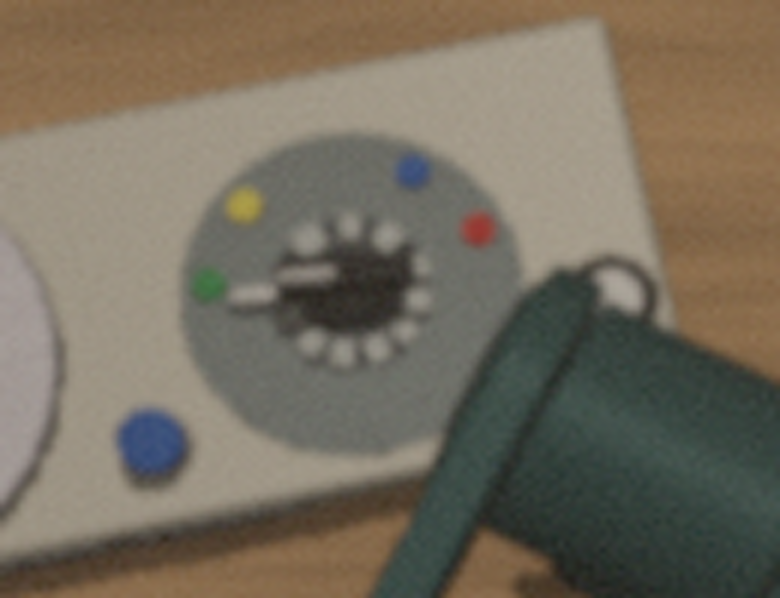

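The bar's lower near end is at about (265,268) and its far top at (243,122). The seated prediction is 269 and 121, while raised would be 254 and 105, so the handle is fully home beside green. Next is the start button.

Request:
jog_arm:
  plan:
    - [[0, 3, 0.2], [0, 0, -0.2], 1]
    - [[0, 3, 0.2], [0, 0, -0.2], 1]
    - [[0, 3, 0.2], [0, 0, -0.2], 1]
    - [[1, 2.6, 0.1], [0, 0, -0.2], 1]
    - [[2, 0, 0], [0, 0, 0], 1]
    - [[2, 0, 0], [0, 0, 0], 1]
    - [[1.5, 0, 0], [0, 0, 0], 1]
    - [[0, 0, 0], [0, 0, 0], 1]

```text
t: 12.8
tool_pos: [0.5594, -0.1478, 0.138]
tcp_rot: [[0.009, 0.996, 0.093], [0.002, 0.093, -0.996], [-1.0, 0.009, -0.001]]
ft_force: [0.1, 0.1, -0.3]
opening: -0.001
```

```bash
python3 -c "
from h import *
to([.543,-.155,.096],1.63)
im=optics.get_image('side')[130:230,290:380,::-1];cv2.imwrite('pics/side6.png',cv2.resize(im,None,fx=6,fy=6,interpolation=cv2.INTER_CUBIC))
"
```

```text
t 12.8 pos [ 0.5594 -0.1478  0.138 ] baryaw 1.6635428095743605 F [ 0.0843  0.0841 -0.2565] M [-0.0176  0.0147  0.0201] op -0.0005339183296524179 q [-0.359   0.1805  1.4524  0.0048  1.5012 -0.4521]
shift cm [ 4.1866 -1.7348  0.5664] turn deg [ 1.9221 -0.0651 -0.5098]
```

View pics/side6.png

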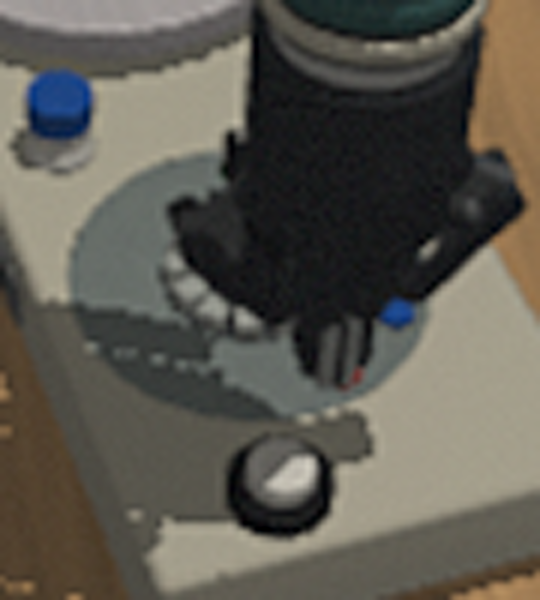

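The closed tip is in view near (335,375) and the button at (282,470). I need about -1.7 cm along the tool's y and 0.6 cm along its z, then down.

Request:
jog_arm:
  plan:
    - [[0, -0.9, 0.35], [1, 0, -0.3], 1]
    - [[1, -0.8, 0.25], [1, 0, 0], 1]
    - [[1.3, 0, 0], [0, 0, 0], 1]
    - [[0, 0, 0], [0, 0, 0], 1]

```text
t: 13.25
tool_pos: [0.5446, -0.1562, 0.1179]
tcp_rot: [[0.011, 0.998, 0.056], [-0.001, 0.056, -0.998], [-1.0, 0.011, 0.002]]
ft_force: [-0.7, 0.2, -0.2]
opening: 0.005
```

```bash
python3 -c "
from h import *
to([.543,-.155,.096],1.63)
im=optics.get_image('side')[130:230,290:380,::-1];cv2.imwrite('pics/side7.png',cv2.resize(im,None,fx=6,fy=6,interpolation=cv2.INTER_CUBIC))
"
```

```text
t 13.25 pos [ 0.5446 -0.1562  0.1179] baryaw 1.6263593278450557 F [-0.6543  0.2258 -0.2411] M [0.0272 0.0256 0.0273] op 0.005235572387738681 q [-0.3809  0.1652  1.5111  0.0026  1.4548 -0.4367]
shift cm [ 2.1927 -0.1797 -0.1355] turn deg [-0.2092  0.1204 -0.61  ]
```

View pics/side7.png

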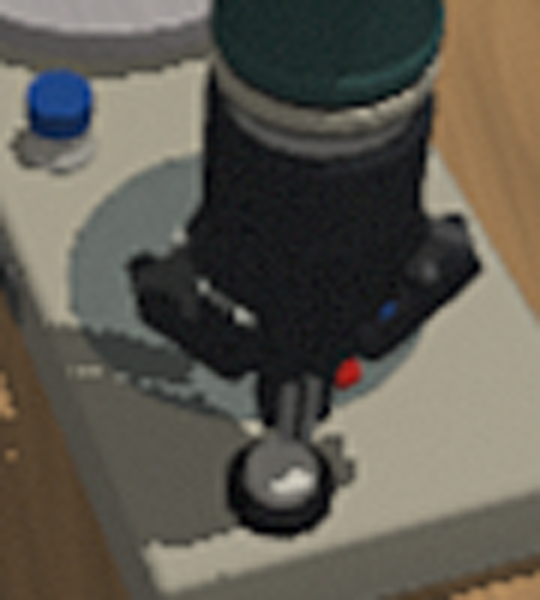

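The tip is lined up above the button, so I'll press down in small steps.

Request:
jog_arm:
  plan:
    - [[1, -0.15, -0.1], [0, 0, -0.4], 1]
    - [[0.7, 0, 0], [0, 0, 0], 1]
    - [[0.3, 0, 0], [0, 0, 0], 1]
    - [[0.2, 0, 0], [0, 0, 0], 1]

```text
t: 13.7
tool_pos: [0.5443, -0.1558, 0.0963]
tcp_rot: [[0.007, 0.998, 0.055], [-0.003, 0.055, -0.998], [-1.0, 0.007, 0.004]]
ft_force: [-0.3, -0.2, 0.3]
opening: -0.001
```

```bash
python3 -c "
from h import *
to([.543,-.155,.0865],1.63)"
```

```text
t 13.7 pos [ 0.5443 -0.1558  0.0963] baryaw 1.6261422580975162 F [-0.3027 -0.2381  0.2595] M [-0.0073  0.0159  0.013 ] op -0.0008763177538186696 q [-0.3787  0.1821  1.5363 -0.0005  1.4156 -0.4339]
shift cm [ 0.9762 -0.1307 -0.0916] turn deg [-0.2217  0.2087 -0.3801]
```

Request:
jog_arm:
  plan:
    - [[0.4, 0, 0], [0, 0, 0], 1]
    - [[0.3, 0, 0], [0, 0, 0], 1]
    - [[0.3, 0, 0], [0, 0, 0], 1]

```text
t: 14.0
tool_pos: [0.5447, -0.1559, 0.0867]
tcp_rot: [[0.007, 0.998, 0.055], [-0.004, 0.056, -0.998], [-1.0, 0.007, 0.004]]
ft_force: [-1.3, 0.0, 5.1]
opening: -0.003
```

```bash
python3 -c "
from h import *
to([.543,-.155,.0865],1.63)"
```

```text
t 14.0 pos [ 0.5447 -0.1559  0.0867] baryaw 1.6263528070830309 F [-1.3283  0.0406  5.0564] M [ 0.1687  0.4189 -0.0119] op -0.0033454256080882386 q [-0.3785  0.19    1.547  -0.0006  1.3963 -0.4339]
shift cm [ 0.0195 -0.162  -0.0971] turn deg [-0.2098  0.2304 -0.4114]
```

Fz is 5.1 N at z 0.0867, which is about 5.3 mm of travel. I'll push slightly further to the bottom, then lift off.

Request:
jog_arm:
  plan:
    - [[0.12, 0, 0], [0, 0, 0], 1]
    - [[0.05, 0, 0], [0, 0, 0], 1]

```text
t: 14.2
tool_pos: [0.5447, -0.1559, 0.0863]
tcp_rot: [[0.008, 0.998, 0.056], [-0.004, 0.056, -0.998], [-1.0, 0.007, 0.004]]
ft_force: [-2.3, 0.1, 5.3]
opening: -0.003
```

Request:
jog_arm:
  plan:
    - [[-0.5, 0, 0], [0, 0, 0], 1]
    - [[-1, 0, 0], [0, 0, 0], 1]
    - [[-2, 0, 0], [0, 0, 0], 1]
    - [[-3, 0, 0], [0, 0, 0], 1]
    - [[-3, 0, 0], [0, 0, 0], 1]
    - [[-2, -3, 0], [0, 0, 0], 1]
    - [[0, -4, 0], [0, 0, 0], 1]
    - [[0, -4, 0], [0, 0, 0], 1]
    - [[0, -4, 0], [0, 0, 0], 1]
    - [[0, 0, 0], [0, 0, 0], 1]

```text
t: 15.2
tool_pos: [0.3912, -0.1643, 0.2071]
tcp_rot: [[0.012, 0.998, 0.058], [-0.007, 0.058, -0.998], [-1.0, 0.012, 0.008]]
ft_force: [0.7, 0.4, -0.2]
opening: 0.002
```

```bash
python3 -c "
from h import *
to([.543,-.155,.0865],1.63)
for n,(x0,x1,y0,y1) in (('top',(230,360,140,245)),('side',(290,380,130,230))):
    im=optics.get_image(n)[:,:,::-1];cv2.imwrite(f'pics/{n}8f.png',im)
    a=im[y0:y1,x0:x1]; cv2.imwrite(f'pics/{n}8.png',cv2.resize(a,None,fx=6,fy=6 if n=='side' else 5.7,interpolation=cv2.INTER_CUBIC))
"
```

```text
t 15.2 pos [ 0.3912 -0.1643  0.2071] baryaw 1.628552138561559 F [ 0.6644  0.3887 -0.1677] M [ 0.0102 -0.0102  0.0007] op 0.001716060177589623 q [-0.5315 -0.2024  1.6935  0.0002  1.6363 -0.5892]
shift cm [12.2334 15.06   -0.1479] turn deg [-0.0856  0.4423 -0.6766]
```

View pics/side8.png

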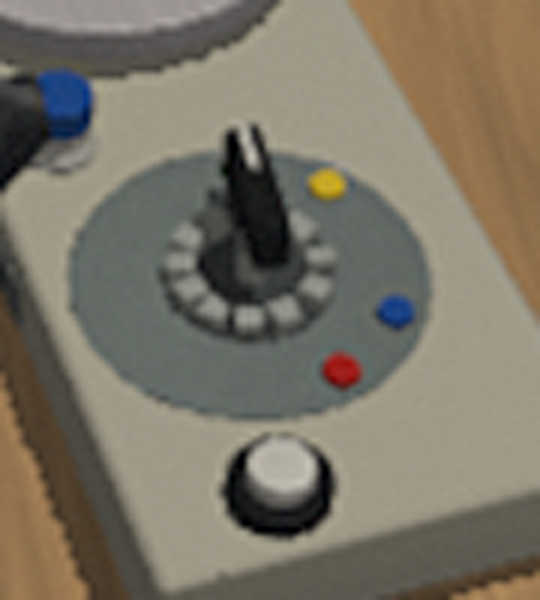

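View pics/top8f.png

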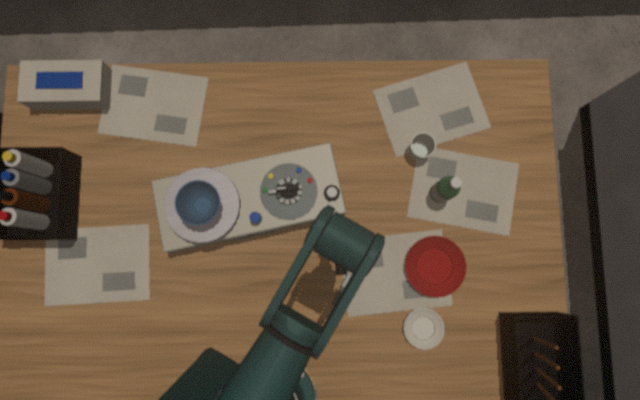

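The side view shows the handle still seated, with the bar ends unchanged at (265,268) and (243,122), and the button back up at (282,465). The top view shows the bowl (198,203), jar (255,218), plate, cup and bottle where they were, and the arm clear. I'm handing the job in.

```bash
python3 -c "
from h import *
print(job.job_done())"
```

```text
the job is handed in; nothing more can be done
None
```

The wheel is set to the green speed, and the start button has been pressed and released. I handed the job in at about 15 s of the 64 s allowed.

**Handle:** I pulled it up about 14 mm and turned it roughly 57° raised. I then let the pin ride lightly on the plate and swept about 1° at a time. The notch was about 0.12 rad past the green cap, inside the stated 0.23 rad. The pin carried at most about 10 N, and the turning moment stayed at or below 0.37 N m in the readings between moves, so nothing was forced.

**Seating:** The gripper came back to the height it had when it first took hold (0.1056 against 0.1055 m). The side picture, taken before pressing, matched the seated position and not the raised one.

**Start button:** I pressed it straight down about 5.7 mm with 5.3 N, then let go. The last picture shows it back up. I judged the press only from depth and force, as there was no direct reading of the button.

**Last checks:** The handle was still home, and the bowl, jar, plate, cup and bottle were unmoved. The brush was partly hidden by the arm in that last top view, so I didn't check it there. The gripper was touching nothing.

**Disagreements:**
- The button was about 27 mm off the position the housing description implies, so I used its measured position.
- A side force of up to about 6 N showed at the wrist during the pull and went away when the pull was eased.

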